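# Change over the lounge tray boxes

### The arm

A 7-joint arm with a two-finger parallel gripper is mounted at the origin on the work surface. World frame = base frame: x ahead of the robot, y to its left, z up, the work surface at z = 0. Lengths are in m, angles in degrees, forces in N, time in s.
With the tool pointing down it reaches from about 0.35 to 0.775 m from the base axis. Payload 3.1 kg.
Tool frame: the origin (TCP) lies on the centre line of the jaws, within the pads' length; the fingertips stand 17 mm ahead of it and the grasp point (between the pads) lies 2 mm behind it (robot.tip_reach is the distance from the TCP to the fingertips, in m); z points along the fingers, y is the line along which they close (so a half turn about z gives the same grasp; the last joint's range is limited). The gripper opens to 85 mm and grips with 20 to 120 N. Pads are 22 mm wide; open, the fingers measure 114 mm over their backs; the gripper's body (76 mm by 85 mm) begins 54 mm behind the grasp point. The pads swing forward as they close: fully open they stand 13 mm farther back than shut.
Start: joints at [61.438, 17.813, 0.802, 86.603, -0.252, 75.585, -1.558], TCP at [0.243, -0.494, 0.248] pointing down, gripper open.
Joint ranges: [-154.91, 154.91], [-16.99, 109.72], [-72.82, 74.43], [7.12, 147.25], [-82.49, 262.49], [11.32, 116.49], [-174.64, 174.64]. Speed limits (degrees/s): [159.86, 159.86, 180, 180, 180, 180, 180].

### API

Orientations are given as [roll, pitch, yaw] about the fixed x, y, z axes, in that order (R = Rz(yaw) Ry(pitch) Rx(roll)).
In Python, from station import robot, fingers, vision, workorder, recognise gives the robot as it stands. Calls block until the motion is done:
- robot.move_to(position, orientation): joint-space move of the TCP to a pose.
- robot.line_to(position, orientation=None, velocity=0.15, f_stop=None): straight line of the TCP; orientation=None keeps the orientation; velocity is the mean speed in m/s. With f_stop (N) it stops when the force on the tool has changed by that much, and returns True; else False.
- robot.move_j(angles): joint-space move.
- fingers.gripper_to(opening, force=None): opening from 0.0 (shut) to 1.0 (fully open); force is the grip in N (None keeps the last); returns when the fingers have stopped.
- robot.pause(seconds).
- robot.inverse_kinematics(position, orientation): joint angles nearest the present ones, or None.
- vision.grab_frame(name): name is "side" or "top"; returns the picture (400x640x3 uint8, red, green, blue); there is no depth.
- vision.calibration(name): a dict with "mtx" (3x3 intrinsics, pixels), "extrinsics" (4x4, takes a point from world to camera coordinates). Camera axes: x right, y up, looking along -z (the intrinsics and any distortion apply to the point x, -y, -z); pixel columns grow to the right and rows downward; lengths in m; the calibration is good to about 2 mm. A picture is of the moment at which its call begins. calibration takes no time and is no camera call.
A pose or a line that the arm cannot do raises robot.PlanningError and nothing moves.
- workorder.close_job(): hands the job in; it is judged then, once.
Trained networks look in the newest picture that a camera, given by its name, has taken for a name from the list of things; names that differ only in an ending like _2 or _b are one class to them, and where a whole thing is asked for, a point or a joint stands for the part that bears it (a point fixed in the world has none). Each returns a list of dicts, best first, with "p" (0 to 1); they miss things now and then, are a little off and sometimes report something else, mostly with a low value. They report only what shows in the picture. A call takes as long as a camera call.
- recognise(label, camera): "rect" ([centre column, centre row, width, height] in pixels, round what is visible of it).
Readings, each from a call of its own:
- robot.current_time_s(): time.
- robot.current_joint_positions(): joint angles.
- robot.current_dq(): joint speeds.
- robot.current_joint_torque(): joint torques, N m.
- robot.current_tool_pos(): TCP position.
- robot.current_eef_rot(): TCP orientation.
- robot.current_contact_force(): force on the tool from outside, world axes, zero at the start.
- robot.current_torque(): the same for the moment, N m.
- robot.current_finger_gap(): opening from 0.0 (shut) to 1.0 (fully open).
- robot.current_gripper_force(): force on a finger pad.
Only numpy, scipy, OpenCV 4.12 (cv2) and the standard library are available. Lean on these libraries where they do the work, as an engineer would, in place of code of your own. Each camera call takes 0.05 s, during which the arm holds its last target. There are 200 camera calls.

### The job

First push the open tray of the narrower box fully home; then hook a fingertip behind the upright lip of the wider box's tray and draw that tray all the way out to its stop. Work with the fingertips only: do not pinch or grip either lip, and leave the mug, jar and everything else standing about where they are.

Things in the scene. Friction and masses are not known exactly. Their poses are not given: they have to be found in the camera images.
- media_box: The wider of two low black boxes with dark wooden top: 170 mm wide (y), 200 deep (x), 70 high, fixed to the table. Origin: centre of its underside; its -x axis points out of its open front, towards the robot, the way its tray comes out. The front is 100 mm from the origin. A mug or jar stands on the rear of its top; the 80 mm next to the front edge are bare.
- media_tray (a joint): How far the wider box's pale wooden tray is drawn out along its rail, in m: 0 fully home, 0.110 at the outer stop; it starts 0 to 0.015 out. The slide resists with about 2 N and stays where it is left.
- media_lip_rear (a point): Middle of the rear face, at the top edge, of the upright lip on the wider box's tray, moves with it. Whole lip: 150 mm wide, 12 mm thick, top edge 56 mm above the table. This point is 45 mm in front of the box front with the tray home; axes as the box. Behind it is an open finger gap 45 mm deep (x), 150 mm wide, floor 18 mm above the table, up to a cross wall 44 mm high.
- media_lip_front (a point): Middle of the same lip's front face (the side towards the robot) at its top edge, 56 mm above the table, 57 mm in front of the box front when the tray is home. Axes as the box. The lip reaches down to 12 mm above the table.
- coaster_box: The narrower of two low black boxes with dark wooden top: 120 mm wide (y), 200 deep (x), 70 high, fixed to the table. Origin: centre of its underside; its -x axis points out of its open front, towards the robot, the way its tray comes out. The front is 100 mm from the origin. A mug or jar stands on the rear of its top; the 80 mm next to the front edge are bare.
- coaster_tray (a joint): How far the narrower box's pale wooden tray is drawn out along its rail, in m: 0 fully home, 0.110 at the outer stop; it starts 0.05 to 0.10 out. The slide resists with about 2 N and stays where it is left.
- coaster_lip_rear (a point): Middle of the rear face, at the top edge, of the upright lip on the narrower box's tray, moves with it. Whole lip: 100 mm wide, 12 mm thick, top edge 56 mm above the table. This point is 45 mm in front of the box front with the tray home; axes as the box. Behind it is an open finger gap 45 mm deep (x), 100 mm wide, floor 18 mm above the table, up to a cross wall 44 mm high.
- coaster_lip_front (a point): Middle of the same lip's front face (the side towards the robot) at its top edge, 56 mm above the table, 57 mm in front of the box front when the tray is home. Axes as the box. The lip reaches down to 12 mm above the table.
- mug: Bystander, loose: white mug, 76 mm wide, 85 mm high, standing on the rear part of the wider box. Origin: centre of its underside.
- candle_jar: Bystander, loose: amber glass jar with wooden cap, 66 mm wide, 80 mm high, standing on the rear part of the narrower box. Origin: centre of its underside.
- spare_remote: Bystander, loose: black remote control lying on the table at the left, 160 x 44 x 18 mm. Origin: centre of its underside.
- bowl: Bystander, loose: white bowl, 130 mm wide, 50 mm high, on the table at the right. Origin: centre of its underside.
- water_bottle: Bystander, loose: glass bottle, 66 mm wide, 200 mm high, at the left. Origin: centre of its underside.
- tumbler: Bystander, loose: glass tumbler, 72 mm wide, 95 mm high, at the right. Origin: centre of its underside.
- candle_tin: Bystander, loose: round metal tin, 44 mm wide, 20 mm high, on the table between the robot and the boxes. Origin: centre of its underside.

How it is judged (in metres and radians):
On the way, in this order (a step that is already met when the one before it is completed fails the run):
1. the narrower box's tray is pushed home (value of joint coaster_tray below 0.006 m), for 0.2 s.
2. the wider box's tray is being drawn out by a finger bearing on the rear face of its lip (value of joint media_tray between 0.03 and 0.105 m and velocity of joint media_tray above 0.003 m/s and contact force between the fingers and media_tray_c0 above 0.5 N), for 0.05 s.
3. the wider box's tray is out at its stop (value of joint media_tray above 0.1 m), for 0.1 s.
At the end, for the whole second after the job is handed in: The wider box's tray stands at least 100 mm out (its stop is at 110 mm), the narrower box's tray is within 6 mm of fully home, and both are at rest (value of joint media_tray above 0.1 m and value of joint coaster_tray below 0.006 m and velocity of joint media_tray between -0.01 and 0.01 m/s and velocity of joint coaster_tray between -0.01 and 0.01 m/s); the robot touches nothing.
It fails at once if a lip was pinched (front and rear faces pressed at once by more than 4 N) ((contact force between the fingers and media_tray_c0 above 4 N and contact force between the fingers and media_tray_c1 above 4 N) or (contact force between the fingers and coaster_tray_c0 above 4 N and contact force between the fingers and coaster_tray_c1 above 4 N)).
It fails at once if a bystander was moved by more than 20 mm, lifted or tipped (distance of any of mug, candle_jar, spare_remote, bowl, water_bottle, tumbler, candle_tin from where it was at the start of the episode above 0.02 m or angle between any of mug, candle_jar, spare_remote, bowl, water_bottle, tumbler, candle_tin's own z axis and vertical above 0.3 rad).
It also fails if it takes over 48 s, if anything falls off the work surface, if the arm or the gripper's body presses on something with over 40 N, if the wrist force passes 120 N, or if a joint passes its speed limit or range.

## Working session

There is one attempt and no reset: what is moved stays moved. The work goes in short steps, each a Python script; the robot and the scene stay as the last script left them, time stands still between calls to the robot, and variables do not carry over. Pictures are saved under pics/ and viewed, at most 10 in all, crops included, and the job is handed in when it is done.

```bash
mkdir -p pics
python3 - <<'E'
from station import robot, fingers, vision, workorder, recognise
import cv2, numpy as np
for c in ("top","side"):
    im=vision.grab_frame(c); cv2.imwrite(f"pics/{c}0.png",im[:,:,::-1])
    k=vision.calibration(c); print(c,k["mtx"].tolist(),np.round(k["extrinsics"],4).tolist(),[x for x in k if x not in("mtx","extrinsics")])
    for n in ("media_box","coaster_box","media_tray","coaster_tray","media_lip_rear","coaster_lip_front","candle_tin","mug","candle_jar"):
        print(n,[(np.round(d["rect"],1).tolist(),round(d["p"],2)) for d in recognise(n,c)[:2]])
print(robot.current_eef_rot(),robot.current_time_s())
E
```

```text
top [[507.3174021343687, 0.0, 321.36245698274473], [0.0, 507.3174021343687, 202.87786545293483], [0.0, 0.0, 1.0]] [[-0.0206, -0.9998, 0.0015, -0.0111], [0.9905, -0.0202, 0.1361, -0.5588], [-0.1361, 0.0043, 0.9907, -1.5454], [0.0, 0.0, 0.0, 1.0]] []
media_box [([363.9, 155.0, 63.3, 87.2], 0.61), ([255.1, 200.1, 32.5, 45.3], 0.61)]
coaster_box [([255.2, 170.2, 41.2, 111.7], 0.83)]
media_tray [([364.7, 184.3, 51.0, 27.6], 0.79), ([256.9, 200.0, 31.5, 47.4], 0.52)]
coaster_tray [([256.3, 201.8, 35.6, 45.5], 0.78)]
media_lip_rear [([362.6, 185.2, 46.6, 23.7], 0.87), ([462.0, 246.9, 25.8, 26.5], 0.47)]
coaster_lip_front [([178.1, 191.8, 33.4, 28.8], 0.61), ([257.8, 199.1, 30.2, 47.0], 0.6)]
candle_tin [([307.9, 266.9, 14.7, 14.2], 0.46), ([365.9, 184.1, 52.9, 30.2], 0.43)]
mug [([361.1, 125.6, 30.4, 37.5], 0.78), ([366.1, 184.9, 49.9, 25.8], 0.51)]
candle_jar [([249.8, 130.7, 23.2, 23.7], 0.69)]
side [[417.7026413766216, 0.0, 320.20649774127804], [0.0, 417.7026413766216, 198.0921794930872], [0.0, 0.0, 1.0]] [[-0.7547, -0.656, 0.0032, 0.4226], [0.4031, -0.46, 0.7911, -0.2888], [-0.5175, 0.5984, 0.6116, -0.9952], [0.0, 0.0, 0.0, 1.0]] []
media_box [([316.6, 175.2, 90.3, 55.7], 0.98), ([260.3, 340.3, 47.4, 68.6], 0.38)]
coaster_box [([250.4, 229.2, 115.7, 73.6], 0.74), ([223.8, 192.9, 22.6, 33.9], 0.46)]
media_tray [([340.6, 184.4, 43.2, 33.3], 0.88)]
coaster_tray [([272.9, 240.2, 57.8, 48.7], 0.64), ([341.6, 183.2, 41.1, 36.4], 0.52)]
media_lip_rear [([317.8, 175.7, 89.8, 55.2], 0.2)]
coaster_lip_front [([270.9, 242.5, 63.5, 52.0], 0.87)]
candle_tin [([367.5, 249.8, 15.8, 16.6], 0.69), ([272.6, 240.7, 58.8, 50.0], 0.48)]
mug [([303.4, 148.2, 21.7, 33.2], 0.88)]
candle_jar [([224.6, 192.1, 23.0, 37.1], 0.9), ([195.7, 267.2, 40.3, 73.4], 0.42)]
[ 1.79997100e+02 -7.31159657e-04  2.61785319e+01] 1.0
```

View pics/top0.png

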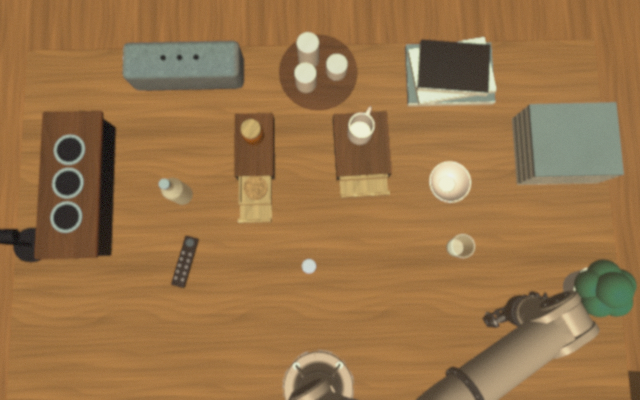

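View pics/side0.png

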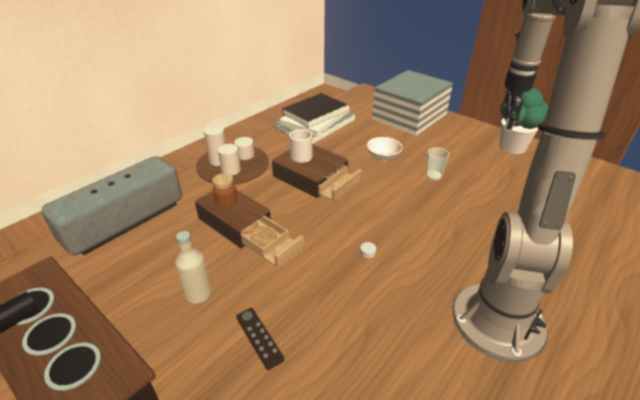

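The top view shows the narrow box at about (255,145), with its tray open down to row 222. The wide box is at (362,145), its tray nearly home down to row 196, and the tin is at (308,267). I'll enlarge the picture to read the corners.

Run:
```python
import cv2
im=cv2.imread("pics/top0.png")[100:235,225:402]
cv2.imwrite("pics/crop0.png",cv2.resize(im,None,fx=4.4,fy=4.4,interpolation=cv2.INTER_CUBIC))
```

```text
(no output)
```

View pics/crop0.png

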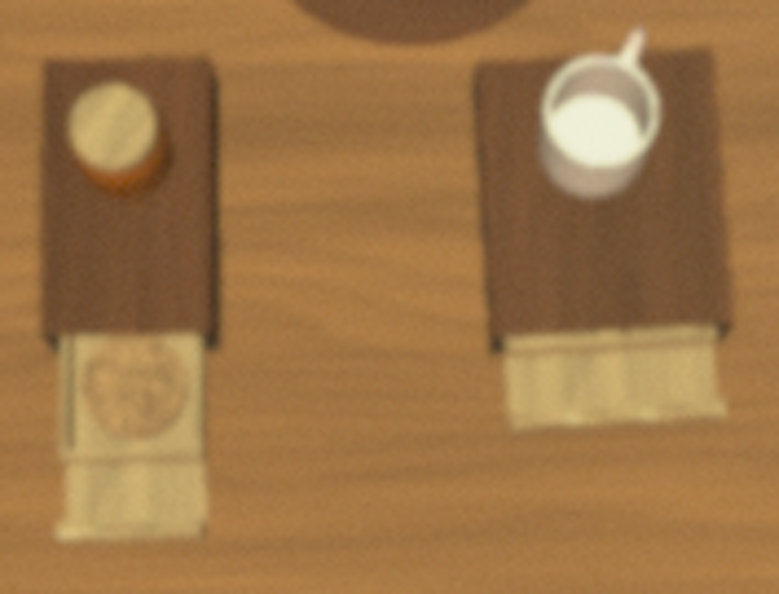

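The crop shows the narrow top's front edge from (45,335) to (208,335) and its lip at row ~533. The wide top's front edge runs from (493,338) to (728,325), and its lip from (512,424) to (725,410).

```bash
cat > h.py <<'E'
from station import robot, fingers, vision, workorder, recognise
import numpy as np
from scipy.optimize import least_squares
def ray(c,u,v,z):
    k=vision.calibration(c); E=np.array(k["extrinsics"]); d=np.linalg.inv(k["mtx"])@[u,v,1]; d=E[:3,:3].T@(d*[1,-1,-1]); o=-E[:3,:3].T@E[:3,3]
    return o+d*(z-o[2])/d[2]
E
python3 - <<'E'
from h import *
f=lambda p,z:ray("top",225+(p[0]-1.7)/4.4,100+(p[1]-1.7)/4.4,z)[:2]
for n,w,pts,lip in (("coaster",.12,[(45,338),(210,338),(45,60),(210,60)],[(57,535),(204,531)]),("media",.17,[(493,341),(728,328),(477,65),(712,52)],[(512,426),(725,411)])):
    P=np.array([f(p,.07) for p in pts]); L=np.array([f(p,.056) for p in lip])
    loc=np.array([(-.1,w/2),(-.1,-w/2),(.1,w/2),(.1,-w/2)])
    R=lambda a:np.array([[np.cos(a),-np.sin(a)],[np.sin(a),np.cos(a)]])
    s=least_squares(lambda q:(loc@R(q[2]).T+q[:2]-P).ravel(),[.7,0,0]); x,y,a=s.x
    print(n,s.x[:2].round(4),np.degrees(a).round(2),"res",s.fun.round(4)); lp=(L-s.x[:2])@R(a); print("lip local",lp.round(4),"width",np.linalg.norm(L[0]-L[1]), "open",-.157-lp[:,0], "world",L.round(4).tolist())
print("tin",ray("top",307.9,266.9,.02))
E
```

```text
coaster [0.7412 0.1843] -0.4 res [-0.0001  0.0027  0.0014 -0.0018 -0.0014  0.0008  0.0001 -0.0017]
lip local [[-0.2371  0.0499]
 [-0.2357 -0.0526]] width 0.10255563045661133 open [0.08008149 0.0786554 ] world [[0.5045, 0.2359], [0.5052, 0.1333]]
media [ 0.7362 -0.1511] 1.71 res [ 0.0005  0.0021 -0.0003 -0.003   0.0005  0.0016 -0.0007 -0.0006]
lip local [[-0.1593  0.0723]
 [-0.1561 -0.0779]] width 0.15027345298441203 open [ 0.00225037 -0.00088811] world [[0.5749, -0.0836], [0.5825, -0.2337]]
tin [0.36126221 0.02322965 0.02      ]
```

Run:
```python
from h import *
import cv2
print("tip",robot.tip_reach)
fingers.gripper_to(0.0)
O=[180,0,-0.4]; y=.185
print(robot.inverse_kinematics([.44,y,.2],O))
robot.move_to([.44,y,.2],O)
print(robot.line_to([.455,y,.05],O,velocity=.12,f_stop=15))
print(robot.current_tool_pos(),robot.current_contact_force(),robot.current_time_s())
r=robot.line_to([.59,y-.001,.05],O,velocity=.05,f_stop=12)
print(r,robot.current_tool_pos(),robot.current_contact_force(),robot.current_time_s())
cv2.imwrite("pics/top1.png",cv2.resize(vision.grab_frame("top")[90:240,210:410,::-1],None,fx=4,fy=4,interpolation=cv2.INTER_CUBIC))
```

```text
tip 0.017
[  19.68631615   19.15581712  -55.48512829  100.50156298   16.81097852
   69.20742232 -130.78176139]
False
[0.45554564 0.18537626 0.05073816] [ 0.12876398 -0.65224265  0.6672772 ] 5.6833
True [0.57590221 0.18441072 0.04921015] [-0.41919573  0.20558611  0.2771118 ] 7.8583
```

View pics/top1.png

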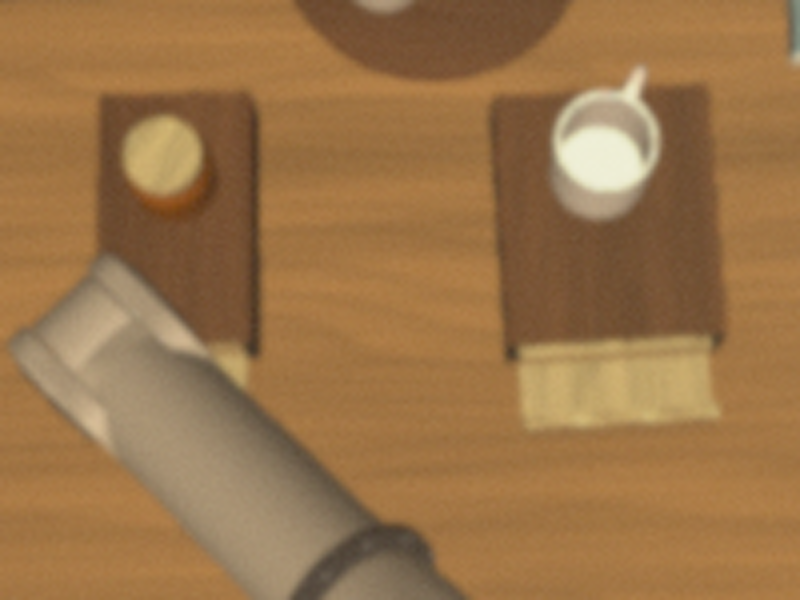

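The arm hides most of the narrow tray, and its pale lip ends near (245,385). The stop at x=0.576 matches the predicted home position of 0.573. I'll press once more, back off and check.

Run:
```python
from h import *
import cv2
O=[180,0,-0.4]; y=.184
r=robot.line_to([.595,y,.05],O,velocity=.03,f_stop=12)
print(r,robot.current_tool_pos(),robot.current_contact_force(),robot.current_time_s())
robot.pause(.3)
robot.line_to([.54,y,.05],O,velocity=.1)
robot.line_to([.5,y,.18],O,velocity=.2)
robot.move_to([.55,-.152,.2],[180,0,2])
print(robot.current_joint_positions(),robot.current_time_s())
cv2.imwrite("pics/top2.png",cv2.resize(vision.grab_frame("top")[90:240,210:410,::-1],None,fx=4,fy=4,interpolation=cv2.INTER_CUBIC))
```

```text
True [0.57586125 0.18447217 0.04779965] [ 0.62606908  0.62858499 -0.63164123] 8.2833
[ 47.89347362  30.26646208 -50.93600158  86.42524245  23.82035844
  74.7401442  -93.32635877] 11.2
```

View pics/top2.png

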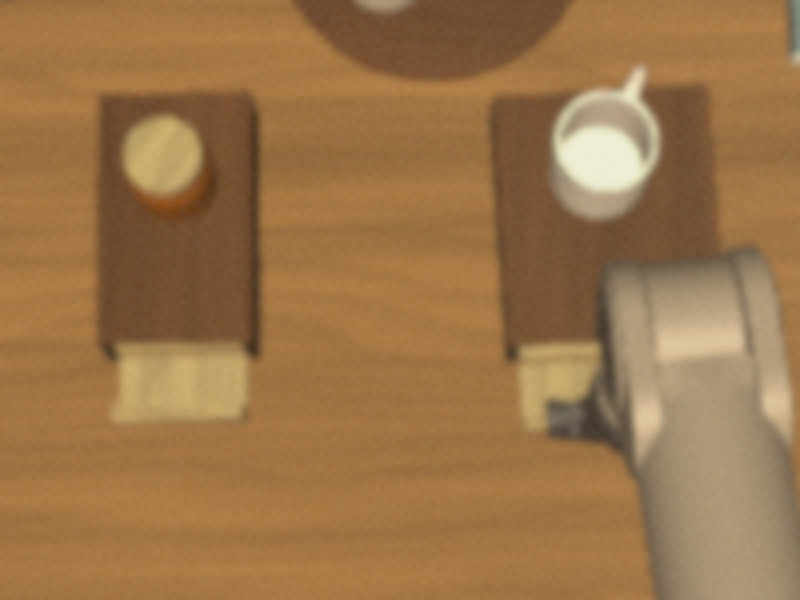

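The narrow tray's lip at rows 345–417 is as close to its box as the wide one's, and two hard stops came at the same x, so it is home. Next I hook the wide tray.

Run:
```python
from h import *
import cv2
a=np.radians(2.); O=[180,0,2]; p=np.array([.613,-.153,.2]); d=np.array([-np.cos(a),-np.sin(a),0])
robot.line_to(p,O,velocity=.15)
r=robot.line_to([p[0],p[1],.085],O,velocity=.15,f_stop=8)
if not r: r=robot.line_to([p[0],p[1],.047],O,velocity=.05,f_stop=8)
print(r,robot.current_tool_pos(),robot.current_time_s())
if r: raise SystemExit("hit")
q=np.array([p[0],p[1],.047])
r=robot.line_to(q+d*.14,O,velocity=.05,f_stop=14)
print(r,robot.current_tool_pos(),robot.current_contact_force(),robot.current_time_s())
cv2.imwrite("pics/top3.png",cv2.resize(vision.grab_frame("top")[90:270,210:410,::-1],None,fx=3.3,fy=3.3,interpolation=cv2.INTER_CUBIC))
```

```text
False [ 0.61330966 -0.15291031  0.04729249] 13.6417
True [ 0.49586865 -0.15727858  0.0475335 ] [ 0.59947355 -0.1968865   1.40294643] 15.75
```

View pics/top3.png

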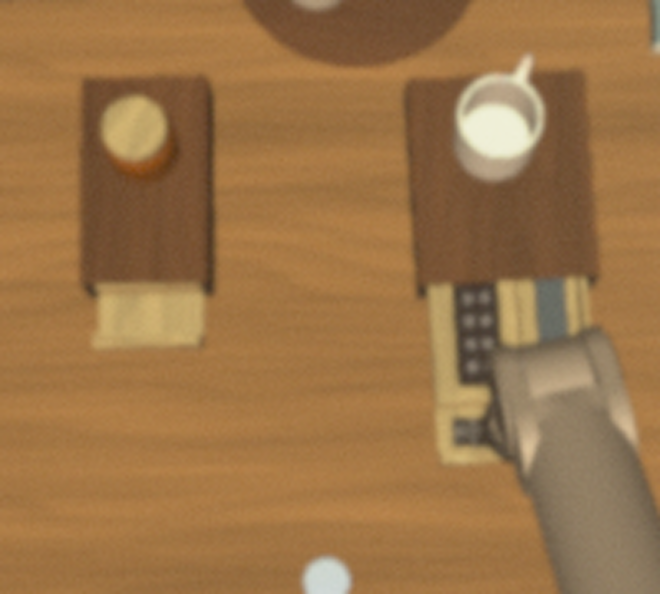

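The wide tray is out, its lip's left end at about (440,462), and the finger is still in the gap. I'll pull again to confirm the stop, then centre the finger in the gap, lift out and measure.

Run:
```python
from h import *
import cv2
a=np.radians(2.); d=np.array([-np.cos(a),-np.sin(a),0])
p=np.array(robot.current_tool_pos())
r=robot.line_to(p+d*.03,velocity=.03,f_stop=16)
p2=np.array(robot.current_tool_pos()); print(r,p2,robot.current_time_s())
robot.pause(.2)
robot.line_to(p2-d*.008,velocity=.05)
q=p2-d*.008; q[2]=.2
print(robot.line_to(q,velocity=.1))
robot.move_to([.4,-.35,.3],[180,0,2])
cv2.imwrite("pics/top4.png",cv2.resize(vision.grab_frame("top")[90:270,210:410,::-1],None,fx=3.3,fy=3.3,interpolation=cv2.INTER_CUBIC))
print(robot.current_contact_force(),robot.current_time_s())
```

```text
True [ 0.49596742 -0.15725581  0.04798712] 16.2417
False
[ 0.25972439  0.06002093 -0.57986199] 19.4167
```

View pics/top4.png

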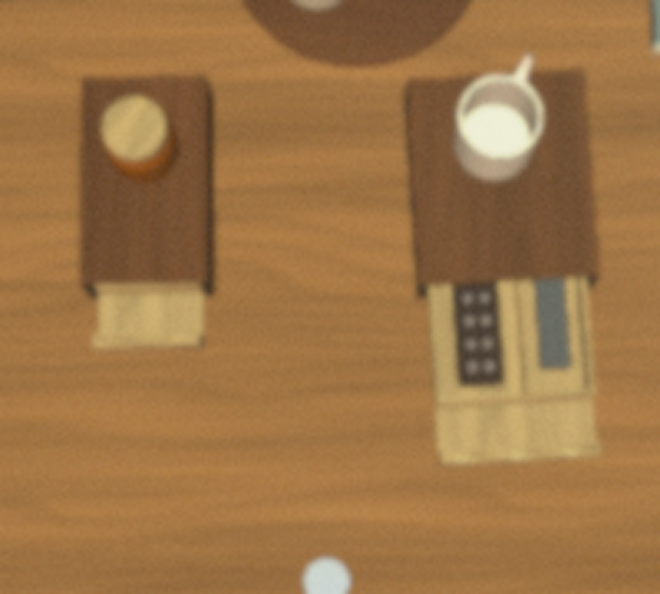

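The picture shows the wide lip's front edge from (440,462) to (598,452), the narrow lip at row 346, and the bystanders in place. I'll check both openings numerically.

Run:
```python
from h import *
f=lambda u,v:ray("top",210+(u-1.2)/3.3,90+(v-1.2)/3.3,.056)[0]
m=(f(440,462)+f(598,453))/2; c=(f(93,347)+f(203,345))/2
mo=.7362-.157-m; co=.7412-.157-c; print("media",mo,"coaster",co)
if mo>.1 and co<.006: print(workorder.close_job())
```

```text
media 0.10460773123951772 coaster -0.002217554851868697
the job is handed in; nothing more can be done
None
```

The job is handed in: the narrow tray is home (camera reads about 0 mm open) and the wide tray is drawn out against its stop (camera reads about 105 mm). No bystander looked displaced in the last picture; the judging result was not shown.

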